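Take the link die off the sprung die rail and hold it over the blanks to check the cover

TASK

Pull the small link-shaped cutting die straight up off the die rail, against its sprung roller catch, without tipping it. Carry it to the orange-tan stack of leather blanks and finish while still holding it in the air there: level and still, about 4 cm above the stack, centred over it with its length along the stack's length, so that I can check that leather shows all round the die before I undo the stack. Do not touch the leather with the die, and leave the other two dies on the rail and both leather stacks where they are.

Things in the scene. Friction and masses are not known exactly. Their poses are not given: they have to be found in the camera images.
- die_link: the die to take, smallest on the rail: dark grey strip-steel ring, stadium shaped, 75 x 34 x 30 mm, 0.15 kg. Origin: centre of its underside, the cutting edge (on the rail 24 mm above the board); x along its length, z up. Pinch across its two straight sides, closing along its y: 30 mm over the steel (34 over rivet heads), 3 mm thick, 30 mm high
- link_bridge (a point): top centre of the link die's inner bridge, which joins the two sides (22 x 24 mm, 5 thick, top 15 mm above the edge), 4 mm from the die's origin towards its -x end. The catch holds the die here: pinch over this point and pull straight up; 10 to 12 N, weight included, snaps it out in the first 4 mm; 13 mm up it is clear of the rollers
- die_rail: die rail, fixed: aluminium bar 352 mm long, 56 wide, top 20 mm above the board, three stations at its y = -105, 0, +105 mm. Each: black saddle up to 34 mm under a die's bridge, two sprung white rollers up to 48 mm gripping over the bridge's edges, inside the die. Dies lie across it, lengthwise along its x, any die in any station. Origin: centre of its underside, z up
- blanks_tan: the stack to hold the die over: orange-tan rectangular leather blanks held together by a band, 93 x 60 x 21 mm, lying loose on the board; origin: centre of its underside, x along its length, z up. It may lie at either of two places, the beige stack at the other
- die_bottle: bystander: brown bottle-shaped die, 130 x 50 x 30 mm, clipped on another station of the rail; origin: centre of its underside, x along its length
- die_trap: bystander: light grey trapezoid die, 90 x 62 x 30 mm, clipped on another station of the rail; origin: centre of its underside, x along its length
- blanks_taupe: bystander: beige leather blanks held together by a band, 108 x 65 x 14 mm, lying loose on the board; origin: centre of its underside, x along its length
There are look-alikes about, which are no part of the job. Leave any blue or turquoise look-alike of the die_link alone. Leave any yellow look-alike of the blanks_tan alone.

How it is judged:
By the outcome, as a careful person would: the job done as asked, in the order asked, and still so for the second after the job is handed in, while the arm keeps its last pose, push and grip.
It also fails if it takes over 35 s, if anything falls off the work surface, if the arm or the gripper's body presses on something with over 40 N, if the wrist force passes 120 N, or if a joint passes its speed limit or range.

ROBOT

A 7-joint arm with a two-finger parallel gripper is mounted at the origin on a cart in front of the work surface, level with it; the furniture and walls round the work are solid. World frame = base frame: x ahead of the robot, y to its left, z up, the work surface at z = 0. Lengths are in m, angles in degrees, forces in N, time in s.
With the tool pointing down it reaches from about 0.425 to 0.875 m from the base axis. Payload 4.7 kg.
Tool frame: the origin (TCP) lies at the very end of the fingers, on their centre line; the grasp point (between the pads) lies 19 mm behind it; x points along the fingers, z is the direction in which the jaws open and shut, and the axes are right-handed (so a half turn about x gives the same grasp; the last joint's range is limited). The gripper opens to 87 mm and grips with 3 to 60 N. Pads are 19 mm wide; open, the fingers measure 117 mm over their backs; the gripper's body (75 mm by 190 mm) begins 51 mm behind the grasp point.
Start: joints at [-73.619, 18.392, -4.016, 83.108, 1.295, 78.541, -3.26], TCP at [0.175, 0.626, 0.195] pointing down, gripper open.
Joint ranges: [-163.93, 163.93], [-17.29, 119.83], [-79.2, 71.16], [3.27, 140.29], [-89.18, 269.18], [5.43, 117.66], [-154.24, 154.24]. Speed limits (degrees/s): [147.25, 147.25, 180, 180, 180, 180, 180].

INTERFACE

Orientations are given as [roll, pitch, yaw] about the fixed x, y, z axes, in that order (R = Rz(yaw) Ry(pitch) Rx(roll)).
In Python, from cell import env gives the robot as it stands. The module is installed in compiled form; this text tells all that it offers.
- The arm moves only by the tool drive_tool, never from a script. Its argument "increments" is a list of rows, each a list of 2 entries, a list of its own where there are three numbers: the shift along the tool's x, y, z scaled (see below), then the turn, a rotation vector about the tool's x, y, z scaled (see below). In form: [[[dx, dy, dz], [wx, wy, wz]], ...]. A call has 1 to 10 rows; each row shifts and turns the commanded pose from where the row before left it, along the tool's axes as they then stand; what a row does not reach is not made up. The controller multiplies each number of a shift by 0.04 m and each number of a turn by 120 degrees. A row lasts 1/10 s, in which the tool goes at most 50 mm and 8.59 degrees, less where a joint would pass 70% of its speed; a pose out of reach is approached as far as the arm can. A call with a number of a shift or a turn outside -1 to 1 is refused whole. A call with a gripper value outside its range is refused whole. "hand" is the gripper's target within -1 to 1 (fully open at 1, half-way at 0, shut at -1), set as the call begins (left out, the last holds). The fingers move at their own pace and stop on an object; "squeeze" is the grip in N (left out, the last holds). Time passes only in rows, so rows that do not move let the fingers close. It gives the time, the measured TCP pose, the force and the opening at its end, in the units of the state.
- env.get_obs(): the state, without advancing time (a new reading comes with each control period).
- env.read_camera(name): name is "scene" or "top" or "wrist"; returns a dict with "frame" (480x640x3 uint8, red, green, blue), "fx", "fy", "cx", "cy" (pixels), "distortion" ([k1, k2, p1, p2, k3] as OpenCV has them; the pictures are not rectified), "R" (3x3) and "t" (3): a world point X has camera coordinates R X + t. Camera axes: x right, y down, z forward; pixel columns grow to the right and rows downward; lengths in m; the calibration is good to about 2 mm. A picture is of the moment at which its call begins. There is no depth.
- env.sign_off(): hands the job in, once; it reports no verdict.
The state is a dict: "time_s": time; "qpos": joint angles; "joint_velocities": joint speeds; "effort": joint torques, N m; "tool_pos": TCP position; "tool_rot": TCP orientation; "force": force on the tool from outside, world axes, zero at the start; "wrist_torque": the same for the moment, N m; "grip_width": finger opening in m.
Only numpy, scipy, OpenCV 4.12 (cv2) and the standard library are available. Lean on these libraries where they do the work, as an engineer would, in place of code of your own. Each camera call takes 0.05 s, during which the arm holds its last target.

## Working session

There is one attempt and no reset: what is moved stays moved. The work goes in short steps, Python scripts to look and compute and a tool call to move; the robot and the scene stay as the last step left them, time stands still between calls to the robot, and variables do not carry over. Pictures are saved under pics/ and viewed, and the job is handed in when it is done.

Besides the shell and the picture viewer there is one more tool, called after "Emit:" by a JSON object that holds its "method" and its "body", one argument or row to a line. drive_tool: Moves the arm, as the interface text tells. Shifts and turns lie within -1 to 1; 1 stands for 0.04 m of shift or 120 degrees of turn. Its arguments: {"type":"object","properties":{"increments":{"type":"array"},"hand":{"type":"number"},"squeeze":{"type":"number"}},"required":["increments"]}

```bash
mkdir -p pics; cat > h.py <<'E'
import numpy as np, cv2
from cell import env
def cam(n):
    c=env.read_camera(n); c['K']=np.array([[c['fx'],0,c['cx']],[0,c['fy'],c['cy']],[0,0,1]]); c['D']=np.array(c['distortion']);c['R']=np.array(c['R']);c['t']=np.array(c['t']); return c
def ray(c,uv,z):
    p=cv2.undistortPoints(np.array(uv,float).reshape(-1,1,2),c['K'],c['D']).reshape(-1,2)
    d=np.c_[p,np.ones(len(p))]@c['R']; o=-c['R'].T@c['t']
    return o+d*((z-o[2])/d[:,2])[:,None]
def proj(c,X):
    return cv2.projectPoints(np.array(X,float).reshape(-1,3),cv2.Rodrigues(c['R'])[0],c['t'],c['K'],c['D'])[0].reshape(-1,2)
def save(f,n): cv2.imwrite('pics/'+n,cv2.cvtColor(f,cv2.COLOR_RGB2BGR))
E
python3 - <<'E'
from h import *
for n in ['scene','top','wrist']:
    c=cam(n); save(c['frame'],n+'0.png'); np.save(n+'0.npy',c,allow_pickle=True); print(n,-c['R'].T@c['t'],c['fx'])
print(env.get_obs())
E
```

```text
scene [ 0.0311765  -0.86867479  0.56021386] 506.5713936295836
top [ 0.31110558 -0.06357844  1.42838605] 531.2253435119123
wrist [0.10352669 0.64606994 0.38421395] 380.0663466620559
{'time_s': 0.15, 'qpos': array([-73.61888601,  18.42954315,  -4.01535134,  83.1588165 ,
         1.29501131,  78.53963234,  -3.26049806]), 'joint_velocities': array([ 0.03953318, -0.14084852,  0.00168216, -0.32085615,  0.0834351 ,
       -0.04359472, -0.02384883]), 'effort': array([ 4.14952665e-04, -4.91792929e+01, -4.04327782e-01, -3.12875605e+01,
       -6.39288663e-02,  4.05286951e-02,  8.84897190e-05]), 'tool_pos': array([0.1744344 , 0.62569059, 0.1946103 ]), 'tool_rot': array([-176.50266011,   89.91706818, -102.07504801]), 'force': array([-0.10045095, -0.43294953,  0.11889425]), 'wrist_torque': array([ 0.05267218,  0.01702744, -0.01481772]), 'grip_width': 0.08679031731788632}
```

View pics/scene0.png

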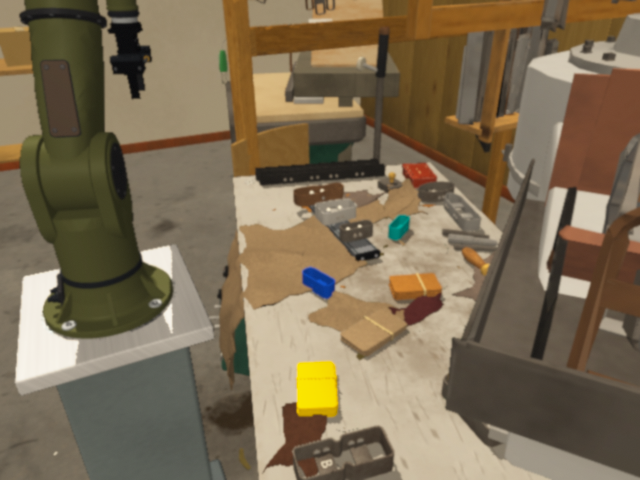

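View pics/top0.png

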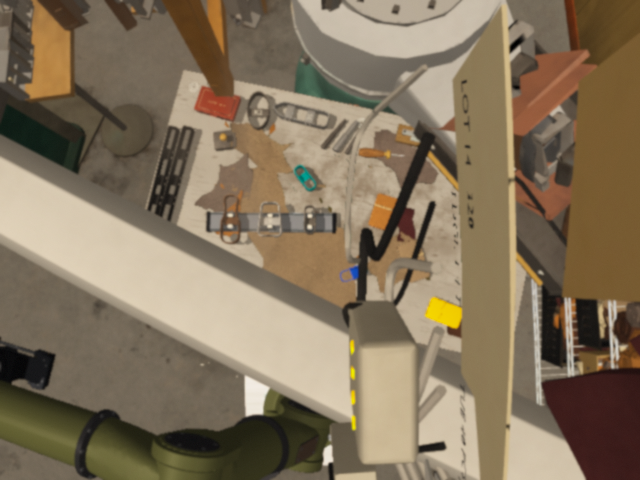

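View pics/wrist0.png

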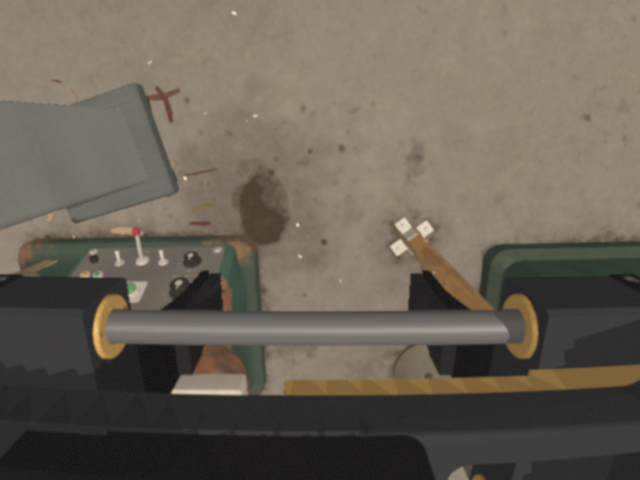

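```bash
python3 - <<'E'
from h import *
s=cv2.imread('pics/scene0.png');t=cv2.imread('pics/top0.png')
a=cv2.resize(s[150:370,230:490],None,fx=3,fy=3,interpolation=2)[:600,:]
cv2.imwrite('pics/s1.png',cv2.resize(s[155:355,240:500],(780,600),interpolation=2))
cv2.imwrite('pics/t1.png',cv2.resize(t[90:330,190:490],(750,600),interpolation=2))
E
```

```text
(no output)
```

View pics/s1.png

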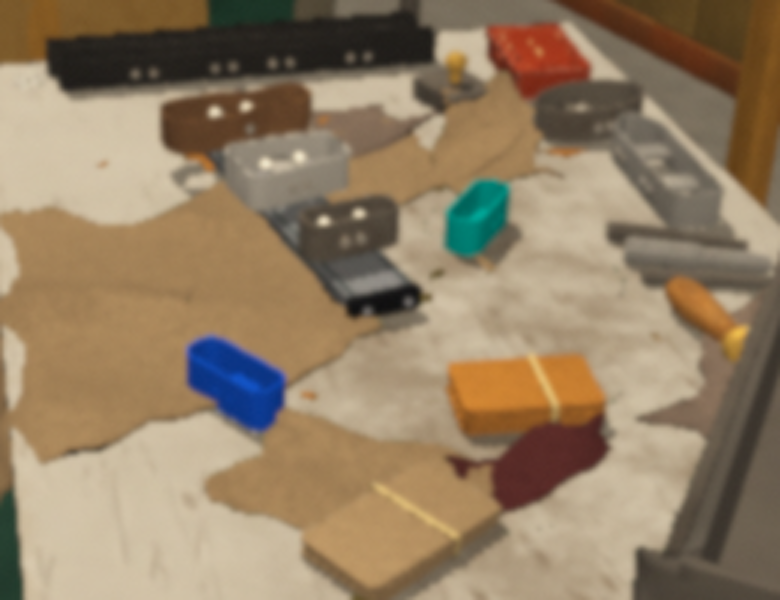

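View pics/t1.png

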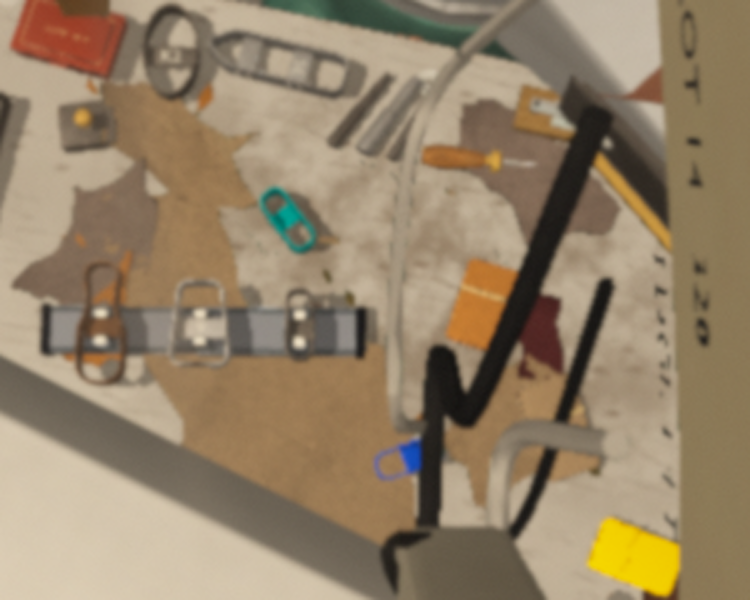

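```bash
python3 - <<'E'
from h import *
t=np.load('top0.npy',allow_pickle=True).item();s=np.load('scene0.npy',allow_pickle=True).item()
g=lambda u,v:(190+u*300/750-.3,90+v*240/600-.3)
# rail top corners
P=ray(t,[g(42,305),g(365,310),g(365,357),g(42,353)],.02);print('rail',P.round(4), np.linalg.norm(P[0]-P[1]),np.linalg.norm(P[1]-P[2]),P.mean(0))
# rollers tops
P=ray(t,[g(300,313),g(299,342),g(201,312),g(200,342),g(103,313),g(101,340)],.046);print('rollers',P.round(4))
P=ray(t,[g(300,289),g(299,361)],.054);print('link ends',P.round(4))
h=cv2.cvtColor(t['frame'],cv2.COLOR_RGB2HSV);hs=cv2.cvtColor(s['frame'],cv2.COLOR_RGB2HSV)
for c,hh in((t,h),(s,hs)):
    m=cv2.inRange(hh,(8,165,120),(17,255,255))
    n,l,st,ce=cv2.connectedComponentsWithStats(m)
    for i in range(1,n):
        if st[i,4]>60: print(st[i],ce[i], ray(c,[ce[i]],.021))
print(ray(s,[(240+(450)*260/780,155+365/3),(240+585/3,155+352/3),(240+605/3,155+400/3),(240+462/3,155+408/3)],.021))
print('tan top',ray(t,[g(472,259),g(520,270),g(448,337)],.021))
for z in (.6,.8,1,1.2): print(proj(s,[[.4,0,z]]))
E
```

```text
rail [[ 0.5327  0.2531  0.02  ]
 [ 0.5173 -0.0951  0.02  ]
 [ 0.4667 -0.0937  0.02  ]
 [ 0.4805  0.2533  0.02  ]] 0.3485716757603447 0.050623482652153384 [0.4993149  0.07937948 0.02      ]
rollers [[ 0.5122 -0.0262  0.046 ]
 [ 0.4815 -0.0244  0.046 ]
 [ 0.5162  0.0781  0.046 ]
 [ 0.4844  0.0796  0.046 ]
 [ 0.5181  0.182   0.046 ]
 [ 0.4894  0.1844  0.046 ]]
link ends [[ 0.5364 -0.027   0.054 ]
 [ 0.4606 -0.0242  0.054 ]]
[208   0  17  54 551] [216.24500907  21.02177858] [[1.08319371 0.22834708 0.021     ]]
[360 150  25   6 124] [370.92741935 152.7016129 ] [[ 0.68173362 -0.19555883  0.021     ]]
[376 194  21  15 191] [385.68586387 200.94240838] [[ 0.54813886 -0.23020789  0.021     ]]
[369 206  23  24 342] [379.63157895 217.3625731 ] [[ 0.50413228 -0.21225703  0.021     ]]
[631 357   9  10  85] [635.12941176 361.65882353] [[ 0.0920287  -0.90079691  0.021     ]]
[ 224    0   66  174 3801] [243.4617206   84.67903183] [[0.72072408 1.47894522 0.021     ]]
[ 414    0  130  132 4228] [476.7653737   23.57355724] [[3.17218998 2.77586312 0.021     ]]
[ 566    0   74   23 1310] [599.16717557   9
[... 722 characters left out ...]
0.00697142  0.021     ]]
[463 248  22  20 196] [472.77040816 257.20408163] [[ 0.67523966 -0.20378439  0.021     ]]
[390 275  33  24 671] [405.56780924 286.86438152] [[ 0.49460774 -0.23317111  0.021     ]]
[420 274  21  23 307] [430.58957655 284.19543974] [[ 0.5414231 -0.2460946  0.021    ]]
[[ 0.48659469 -0.19163271  0.021     ]
 [ 0.57293151 -0.21653854  0.021     ]
 [ 0.55186244 -0.26597791  0.021     ]
 [ 0.46827311 -0.23510662  0.021     ]]
tan top [[ 0.56942493 -0.21170127  0.021     ]
 [ 0.55613217 -0.26289163  0.021     ]
 [ 0.48567779 -0.18287049  0.021     ]]
[[300.15477414 -80.03924421]]
[[ 295.5399054  -258.80329146]]
[[ 288.91247966 -509.5066121 ]]
[[ 278.45008787 -895.56623078]]
```

```bash
cat >> h.py <<'E'
from scipy.spatial.transform import Rotation as Ro
def pose(o=None):
    o=o or env.get_obs(); return np.array(o['tool_pos']),Ro.from_euler('xyz',o['tool_rot'],degrees=True)
def down(jaw_deg): # tool x down, z at yaw jaw_deg
    a=np.radians(jaw_deg);z=np.array([np.cos(a),np.sin(a),0]);x=np.array([0,0,-1.]);return Ro.from_matrix(np.c_[x,np.cross(z,x),z])
def plan(goal,jaw,p0=None,R0=None):
    p,R=pose(); p=p if p0 is None else np.array(p0);R=R if R0 is None else R0
    G=down(jaw); rv=(R.inv()*G).as_rotvec(degrees=True); d=R.inv().apply(np.array(goal)-p); d2=G.inv().apply(np.array(goal)-p)
    print('p',p.round(4),'R',R.as_matrix().round(3).tolist()); print('shift(tool now)/.04',(d/.04).round(3),'after-turn frame',(d2/.04).round(3),'turn/120',(rv/120).round(4),'deg',np.linalg.norm(rv).round(2))
E
python3 - <<'E'
from h import *
plan([.45,.33,.2],90);plan([.45,.33,.2],-90)
plan([.495,-.025,.2],88,[.45,.33,.2],down(90))
E
```

```text
p [0.1744 0.6257 0.1946] R [[-0.0, -0.963, 0.268], [-0.001, 0.268, 0.963], [-1.0, -0.0, -0.001]]
shift(tool now)/.04 [-0.126 -8.621 -5.272] after-turn frame [-0.135 -6.889 -7.392] turn/120 [-1.298e-01 -7.000e-04 -1.000e-04] deg 15.57
p [0.1744 0.6257 0.1946] R [[-0.0, -0.963, 0.268], [-0.001, 0.268, 0.963], [-1.0, -0.0, -0.001]]
shift(tool now)/.04 [-0.126 -8.621 -5.272] after-turn frame [-0.135  6.889  7.392] turn/120 [ 1.3702e+00 -1.0000e-04  1.0000e-03] deg 164.43
p [0.45 0.33 0.2 ] R [[0.0, -1.0, 0.0], [0.0, 0.0, 1.0], [-1.0, 0.0, 0.0]]
shift(tool now)/.04 [ 0.    -1.125 -8.875] after-turn frame [ 0.    -1.434 -8.83 ] turn/120 [0.0167 0.     0.    ] deg 2.0
```

Emit:
{"method": "drive_tool", "body": {
  "increments": [
    [[0,-0.3,-0.2],[-0.0433,0,0]],
    [[0,-0.8,-0.5],[-0.0433,0,0]],
    [[0,-0.8,-0.6],[-0.0433,0,0]],
    [[0,-0.8,-0.7],[0,0,0]],
    [[0,-0.8,-0.7],[0,0,0]],
    [[0,-0.8,-0.7],[0,0,0]],
    [[0,-0.8,-0.7],[0,0,0]],
    [[0,-0.8,-0.7],[0,0,0]],
    [[0,-0.7,-0.7],[0,0,0]],
    [[0,-0.6,-0.8],[0,0,0]]
  ],
  "hand": 1
}}

```text
time_s: 1.15
tool_pos: [0.4548, 0.3618, 0.1951]
tool_rot: [176.4, 90.0, -93.6]
force: [0.9, 0.8, 0.7]
grip_width: 0.0872
```

```bash
python3 - <<'E'
from h import *
plan([.495,-.025,.2],88); print(env.get_obs()['qpos'])
E
```

```text
p [0.4548 0.3618 0.1951] R [[-0.0, -1.0, -0.0], [-0.0, -0.0, 1.0], [-1.0, 0.0, -0.0]]
shift(tool now)/.04 [-0.121 -1.005 -9.669] after-turn frame [-0.122 -1.343 -9.628] turn/120 [ 0.0167 -0.     -0.    ] deg 2.0
[-47.45121167   9.9175243    7.16885983  93.64343381  -1.26231863
  76.52208743  49.90885761]
```

Emit:
{"method": "drive_tool", "body": {
  "increments": [
    [[0,-0.1,-0.9],[0.0167,0,0]],
    [[0,-0.1,-1],[0,0,0]],
    [[0,-0.1,-1],[0,0,0]],
    [[0,-0.1,-1],[0,0,0]],
    [[0,-0.1,-1],[0,0,0]],
    [[0,-0.1,-1],[0,0,0]],
    [[0,-0.1,-1],[0,0,0]],
    [[0,-0.1,-1],[0,0,0]],
    [[0,-0.1,-0.7],[0,0,0]],
    [[0,0,-0.3],[0,0,0]]
  ]
}}

```text
time_s: 2.15
tool_pos: [0.4784, 0.0029, 0.1955]
tool_rot: [-129.9, 90.0, -42.2]
force: [-0.3, 0.2, 0.4]
grip_width: 0.0869
```

```bash
python3 - <<'E'
from h import *
c=cam('wrist');np.save('wrist1.npy',c,allow_pickle=True);save(c['frame'],'wrist1.png')
plan([.495,-.025,.2],88); print(proj(c,[[.496,-.0255,.04],[.53,-.2,.021]]))
E
```

```text
p [0.4782 0.0024 0.1955] R [[-0.0, -0.999, 0.04], [-0.001, 0.04, 0.999], [-1.0, -0.0, -0.001]]
shift(tool now)/.04 [-0.112 -0.446 -0.669] after-turn frame [-0.113 -0.443 -0.671] turn/120 [-0.0023 -0.0003  0.    ] deg 0.28
[[284.85626754 230.0039699 ]
 [121.1142114  263.36087655]]
```

View pics/wrist1.png

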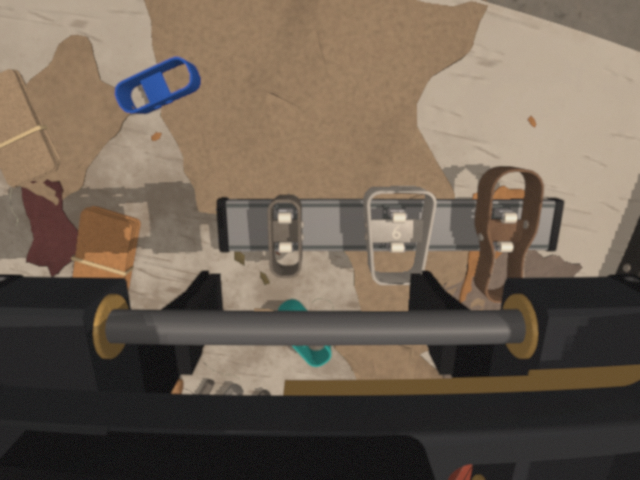

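```bash
python3 - <<'E'
from h import *
f=cv2.imread('pics/wrist1.png')
cv2.imwrite('pics/w1c.png',cv2.resize(f[180:300,210:350],(700,600),interpolation=2))
cv2.imwrite('pics/w1d.png',cv2.resize(f[170:290,0:160],(800,600),interpolation=2))
E
```

```text
(no output)
```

View pics/w1c.png

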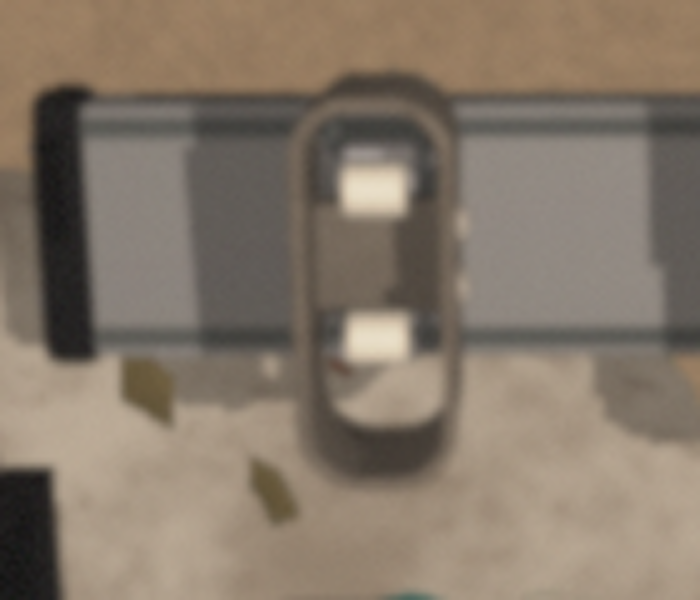

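View pics/w1d.png

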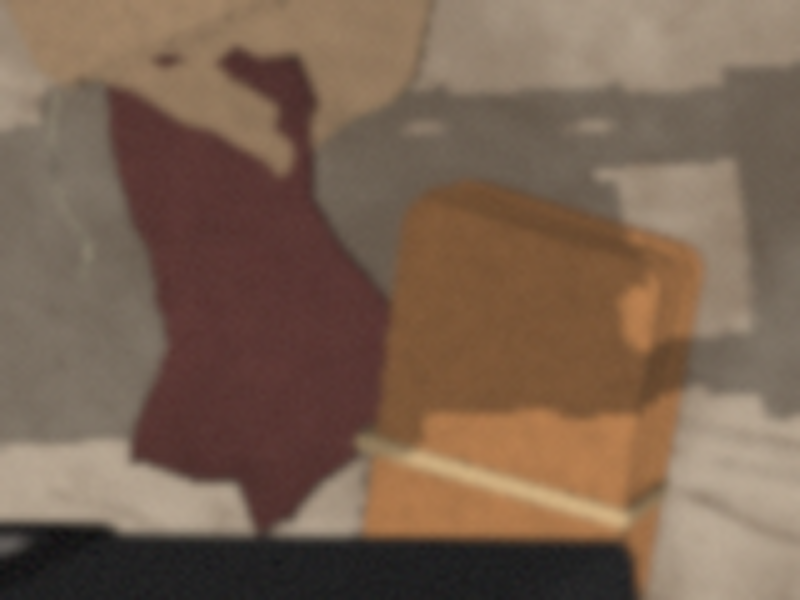

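```bash
python3 - <<'E'
from h import *
c=np.load('wrist1.npy',allow_pickle=True).item()
g=lambda u,v:(210+u/5-.4,180+v/5-.4)
print('cam',-c['R'].T@c['t'])
P=ray(c,[g(293,200),g(458,200),g(298,350),g(457,350),g(376,95),g(380,482)],.054);print('rim L,R,L,R,-x end,+x end\n',P.round(4),'w',P[0,1]-P[1,1],P[2,1]-P[3,1],'len',P[5]-P[4])
print('mid',P[:4].mean(0),P[4:].mean(0))
print('bridge -x/+x edges',ray(c,[g(360,205),g(362,312)],.039).round(4))
print('rollers',ray(c,[g(375,190),g(377,337)],.046).round(4))
P=ray(c,[g(85,98),g(700,95),g(92,352),g(700,350)],.02);print('rail edges',P.round(4))
# full rail ends: 
P=ray(c,[(219,198),(562,199),(561,249),(220,249)],.02);print('rail',P.round(4),P.mean(0))
k=lambda u,v:(u/5-.4,170+v/5-.4)
P=ray(c,[k(410,200),k(650,262),k(370,500),k(625,540)],.021);print('tan',P.round(4))
E
```

```text
cam [0.40478095 0.00625541 0.38522605]
rim L,R,L,R,-x end,+x end
 [[ 0.4821 -0.0386  0.054 ]
 [ 0.4833 -0.009   0.054 ]
 [ 0.5103 -0.0397  0.054 ]
 [ 0.5114 -0.0106  0.054 ]
 [ 0.4636 -0.0225  0.054 ]
 [ 0.5368 -0.0262  0.054 ]] w -0.02956750254808486 -0.029127530430962546 len [ 0.07311508 -0.00370107  0.        ]
mid [ 0.49675838 -0.02445499  0.054     ] [ 0.50020198 -0.02439019  0.054     ]
bridge -x/+x edges [[ 0.487  -0.0281  0.039 ]
 [ 0.508  -0.029   0.039 ]]
rollers [[ 0.4827 -0.0245  0.046 ]
 [ 0.5109 -0.0258  0.046 ]]
rail edges [[ 0.4679 -0.0825  0.02  ]
 [ 0.4722  0.0375  0.02  ]
 [ 0.5199 -0.0863  0.02  ]
 [ 0.5243  0.0367  0.02  ]]
rail [[ 0.4664 -0.0898  0.02  ]
 [ 0.4798  0.2527  0.02  ]
 [ 0.533   0.2588  0.02  ]
 [ 0.5186 -0.0944  0.02  ]] [0.49945893 0.08182977 0.02      ]
tan [[ 0.4715 -0.2315  0.021 ]
 [ 0.4865 -0.1831  0.021 ]
 [ 0.5353 -0.2541  0.021 ]
 [ 0.5459 -0.1991  0.021 ]]
```

```bash
python3 - <<'E'
from h import *
plan([.497,-.0247,.1],87.7)
E
```

```text
p [0.4782 0.0024 0.1955] R [[-0.0, -0.999, 0.04], [-0.001, 0.04, 0.999], [-1.0, -0.0, -0.001]]
shift(tool now)/.04 [ 2.388 -0.496 -0.658] after-turn frame [ 2.387 -0.496 -0.659] turn/120 [ 0.0002 -0.0003  0.    ] deg 0.04
```

Emit:
{"method": "drive_tool", "body": {
  "increments": [
    [[0.1,-0.2,-0.26],[0,0,0]],
    [[0.4,-0.2,-0.25],[0,0,0]],
    [[0.6,-0.1,-0.15],[0,0,0]],
    [[0.6,0,0],[0,0,0]],
    [[0.5,0,0],[0,0,0]],
    [[0.2,0,0],[0,0,0]],
    [[0,0,0],[0,0,0]]
  ]
}}

```text
time_s: 2.9
tool_pos: [0.4966, -0.0195, 0.0984]
tool_rot: [92.0, 89.9, -179.9]
force: [-0.7, -1.0, 0.4]
grip_width: 0.0873
```

```bash
python3 - <<'E'
from h import *
c=cam('wrist');np.save('wrist2.npy',c,allow_pickle=True);save(c['frame'],'wrist2.png')
plan([.497,-.0247,.03],87.7)
p,R=pose();print(proj(c,[p,[.4972,-.0246,.039]]))
E
```

```text
p [ 0.4975 -0.0198  0.0995] R [[-0.001, -0.999, 0.033], [0.0, 0.033, 0.999], [-1.0, 0.001, 0.0]]
shift(tool now)/.04 [ 1.737  0.008 -0.123] after-turn frame [ 1.737  0.008 -0.123] turn/120 [ 0.0034  0.0001 -0.0003] deg 0.41
[[313.35443358 273.88772329]
 [306.63577998 241.23767638]]
```

View pics/wrist2.png

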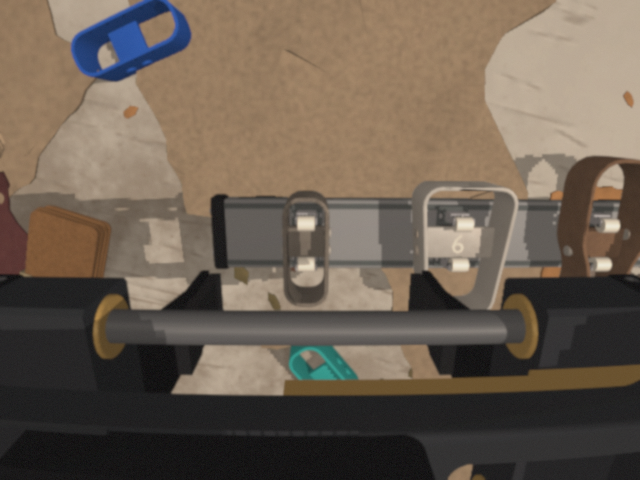

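```bash
python3 - <<'E'
from h import *
c=np.load('wrist2.npy',allow_pickle=True).item()
print('rollers',ray(c,[(305.5,223),(305,264)],.046).round(4))
f=c['frame'];cv2.imwrite('pics/w2c.png',cv2.cvtColor(cv2.resize(f[180:320,240:380],(600,600),interpolation=2),cv2.COLOR_RGB2BGR))
for i in range(5): print(env.get_obs()['tool_pos'],env.get_obs()['qpos'][:2])
E
```

```text
rollers [[ 0.4826 -0.0246  0.046 ]
 [ 0.5111 -0.0261  0.046 ]]
[ 0.49751242 -0.01981024  0.09948267] [-26.69201221   3.83339656]
[ 0.49751242 -0.01981024  0.09948267] [-26.69201221   3.83339656]
[ 0.49751242 -0.01981024  0.09948267] [-26.69201221   3.83339656]
[ 0.49751242 -0.01981024  0.09948267] [-26.69201221   3.83339656]
[ 0.49751242 -0.01981024  0.09948267] [-26.69201221   3.83339656]
```

View pics/w2c.png

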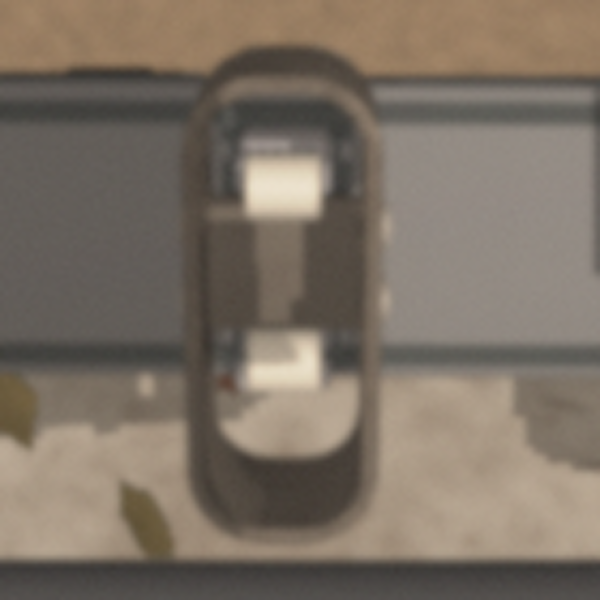

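```bash
python3 - <<'E'
from h import *
c=np.load('wrist2.npy',allow_pickle=True).item()
P=ray(c,[(282.5,235),(328.8,235),(283,250),(329,250)],.054);print(P.round(4),P.mean(0)); print(ray(c,[(305,230),(305,256)],.039))
E
```

```text
[[ 0.4881 -0.0394  0.054 ]
 [ 0.4891 -0.0098  0.054 ]
 [ 0.4982 -0.0396  0.054 ]
 [ 0.4992 -0.0099  0.054 ]] [ 0.49362428 -0.02468179  0.054     ]
[[ 0.48921755 -0.02540273  0.039     ]
 [ 0.50780468 -0.02614278  0.039     ]]
```

Emit:
{"method": "drive_tool", "body": {
  "increments": [
    [[0,0,-0.13],[0.0034,0,0]],
    [[0.3,0,0],[0,0,0]],
    [[0.5,0,0],[0,0,0]],
    [[0.4,0,0],[0,0,0]],
    [[0.3,0,0],[0,0,0]],
    [[0.2,0,0],[0,0,0]],
    [[0,0,0],[0,0,0]],
    [[0,0,0],[0,0,0]]
  ]
}}

```text
time_s: 3.75
tool_pos: [0.4978, -0.0262, 0.0318]
tool_rot: [-85.1, 90.0, 2.4]
force: [0.0, -0.1, -0.3]
grip_width: 0.0871
```

```bash
python3 - <<'E'
from h import *
plan([.497,-.025,.03],87.7);print(env.get_obs()['force'])
E
```

```text
p [ 0.4978 -0.0262  0.0318] R [[0.001, -0.999, 0.042], [0.0, 0.042, 0.999], [-1.0, -0.001, 0.0]]
shift(tool now)/.04 [0.045 0.02  0.029] after-turn frame [0.045 0.02  0.029] turn/120 [-0.0009  0.      0.0003] deg 0.11
[ 0.03342495 -0.08363749 -0.31287344]
```

Emit:
{"method": "drive_tool", "body": {
  "increments": [
    [[0.04,0,0.02],[0,0,0]],
    [[0,0,0],[0,0,0]],
    [[0,0,0],[0,0,0]],
    [[0,0,0],[0,0,0]],
    [[0,0,0],[0,0,0]],
    [[0,0,0],[0,0,0]],
    [[0,0,0],[0,0,0]],
    [[0,0,0],[0,0,0]]
  ],
  "hand": -1,
  "squeeze": 8
}}

```text
time_s: 4.55
tool_pos: [0.4974, -0.0253, 0.0299]
tool_rot: [-52.8, 90.0, 34.8]
force: [0.7, -0.4, -0.1]
grip_width: 0.0308
```

Emit:
{"method": "drive_tool", "body": {
  "increments": [
    [[0,0,0],[0,0,0]],
    [[0,0,0],[0,0,0]],
    [[-0.03,0,0],[0,0,0]],
    [[-0.03,0,0],[0,0,0]],
    [[-0.03,0,0],[0,0,0]],
    [[-0.03,0,0],[0,0,0]],
    [[-0.05,0,0],[0,0,0]],
    [[-0.05,0,0],[0,0,0]],
    [[-0.1,0,0],[0,0,0]],
    [[-0.1,0,0],[0,0,0]]
  ],
  "squeeze": 45
}}

```text
time_s: 5.55
tool_pos: [0.4974, -0.0254, 0.047]
tool_rot: [-74.0, 90.0, 13.6]
force: [0.1, 0.0, -0.2]
grip_width: 0.0001
```

```bash
python3 - <<'E'
from h import *
c=cam('wrist');np.save('wrist3.npy',c,allow_pickle=True);save(c['frame'],'wrist3.png')
s=cam('scene');save(cv2.resize(s['frame'][155:355,240:500],(780,600),interpolation=2),'scene3.png')
o=env.get_obs();print(o['grip_width'],o['tool_pos'],o['force'])
E
```

```text
0.000703782680085539 [ 0.49804783 -0.02526493  0.04744308] [ 0.6249607  -0.51390989 -0.27185454]
```

View pics/wrist3.png

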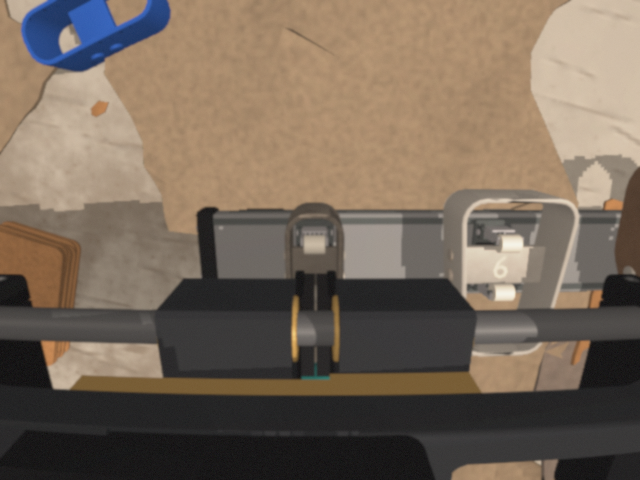

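View pics/scene3.png

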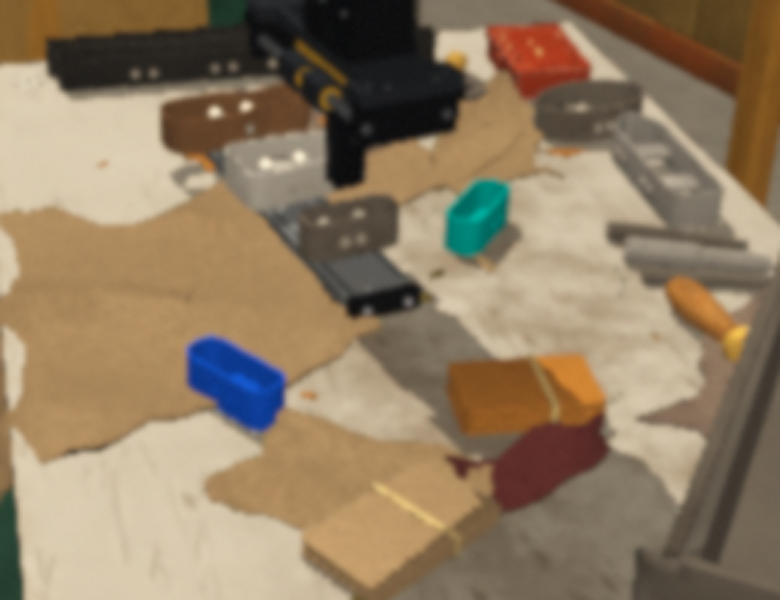

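```bash
python3 - <<'E'
from h import *
s=cam('scene');np.save('scene3.npy',s,allow_pickle=True);c=np.load('wrist3.npy',allow_pickle=True).item()
q=lambda P:((proj(s,P)-[240,155])*3).round(1)
print('tcp',q([[.4975,-.0253,.047]]),'die -x,+x end rim, centre side top/bottom',q([[.463,-.023,.054],[.5375,-.026,.054],[.5,-.04,.054],[.5,-.04,.024]]))
print('rail -y end corners',q([[.518,-.095,.02],[.467,-.093,.02]]))
print(proj(c,[[.4975,-.0253,.047],[.4972,-.0253,.054],[.463,-.023,.054]]))
f=c['frame'];save(cv2.resize(f[190:390,220:420],(600,600),interpolation=2),'w3c.png')
save(cv2.resize(s['frame'][195:260,310:400],(800,578),interpolation=2),'s3c.png')
E
```

```text
tcp [[342.5 214.8]] die -x,+x end rim, centre side top/bottom [[298.2 214.7]
 [391.9 195.4]
 [355.7 214.2]
 [354.5 251.1]]
rail -y end corners [[415.1 285.6]
 [349.1 300.8]]
[[313.9087576  271.65497341]
 [313.86041087 276.0462828 ]
 [315.57630982 210.92554095]]
```

View pics/w3c.png

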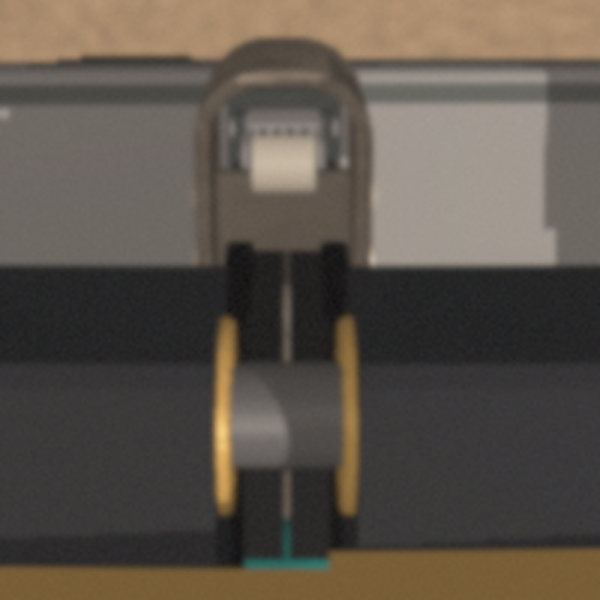

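View pics/s3c.png

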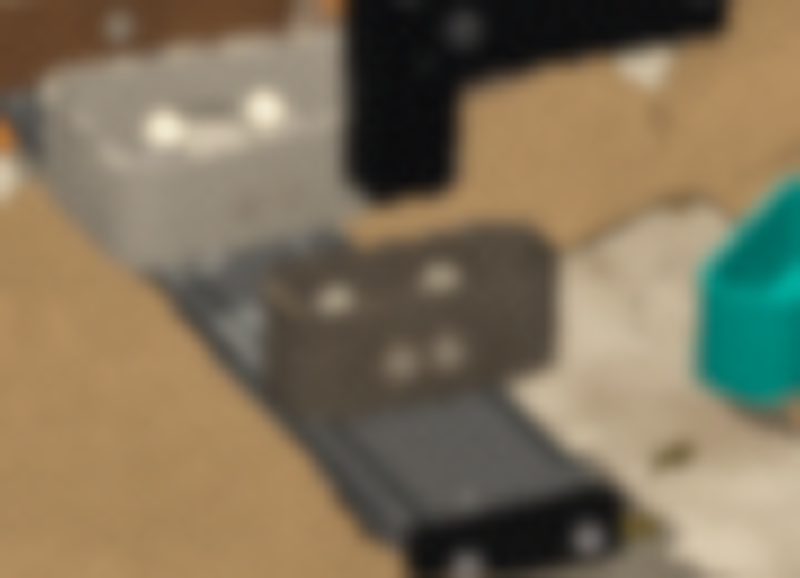

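```bash
python3 - <<'E'
from h import *
s=np.load('scene3.npy',allow_pickle=True).item();c=np.load('wrist3.npy',allow_pickle=True).item()
for z in (.04,.047,.055,.06,.065,.07,.075):
    print(z,'scene tip -x/+x near corners',proj(s,[[.4875,-.034,z],[.507,-.034,z]]).round(1).tolist(),'wrist',proj(c,[[.4875,-.0253,z],[.507,-.0253,z]]).round(1).tolist())
E
```

```text
0.04 scene tip -x/+x near corners [[351.9, 232.2], [359.9, 230.3]] wrist [[313.1, 249.8], [314.7, 283.0]]
0.047 scene tip -x/+x near corners [[352.0, 229.3], [360.0, 227.4]] wrist [[313.1, 253.9], [314.7, 288.1]]
0.055 scene tip -x/+x near corners [[352.0, 226.0], [360.1, 224.1]] wrist [[313.0, 258.9], [314.7, 294.3]]
0.06 scene tip -x/+x near corners [[352.1, 223.9], [360.2, 222.0]] wrist [[313.0, 262.3], [314.7, 298.4]]
0.065 scene tip -x/+x near corners [[352.1, 221.8], [360.2, 220.0]] wrist [[313.0, 265.8], [314.7, 302.8]]
0.07 scene tip -x/+x near corners [[352.2, 219.7], [360.3, 217.9]] wrist [[312.9, 269.6], [314.7, 307.3]]
0.075 scene tip -x/+x near corners [[352.2, 217.6], [360.4, 215.8]] wrist [[312.9, 273.5], [314.7, 312.1]]
```

Emit:
{"method": "drive_tool", "body": {
  "increments": [
    [[0,0,0],[0,0,0]],
    [[0,0,0],[0,0,0]],
    [[0,0,0],[0,0,0]],
    [[0,0,0],[0,0,0]],
    [[0,0,0],[0,0,0]],
    [[0,0,0],[0,0,0]],
    [[0,0,0],[0,0,0]],
    [[0,0,0],[0,0,0]],
    [[0,0,0],[0,0,0]]
  ],
  "hand": 0.5
}}

```text
time_s: 6.6
tool_pos: [0.4974, -0.0253, 0.0467]
tool_rot: [-28.7, 90.0, 58.9]
force: [0.1, -0.0, 0.1]
grip_width: 0.0618
```

Emit:
{"method": "drive_tool", "body": {
  "increments": [
    [[0.1,0,0],[0,0,0]],
    [[0.2,0,0],[0,0,0]],
    [[0.2,0,0],[0,0,0]],
    [[0.2,0,0],[0,0,0]],
    [[0.1,0,0],[0,0,0]],
    [[0,0,0],[0,0,0]],
    [[0,0,0],[0,0,0]]
  ]
}}

```text
time_s: 7.3
tool_pos: [0.4974, -0.0254, 0.0146]
tool_rot: [148.5, 90.0, -123.9]
force: [0.0, -0.1, -0.5]
grip_width: 0.0653
```

```bash
python3 - <<'E'
from h import *
c=cam('wrist');s=cam('scene');np.save('wrist4.npy',c,allow_pickle=True);np.save('scene4.npy',s,allow_pickle=True)
save(c['frame'],'wrist4.png');save(cv2.resize(s['frame'][185:260,300:400],(800,600),interpolation=2),'s4c.png')
o=env.get_obs();print(o['tool_pos'],o['force'],o['grip_width'])
E
```

```text
[ 0.49774747 -0.02531525  0.01496365] [0.29597171 0.49697428 0.33496396] 0.06542583286561889
```

View pics/s4c.png

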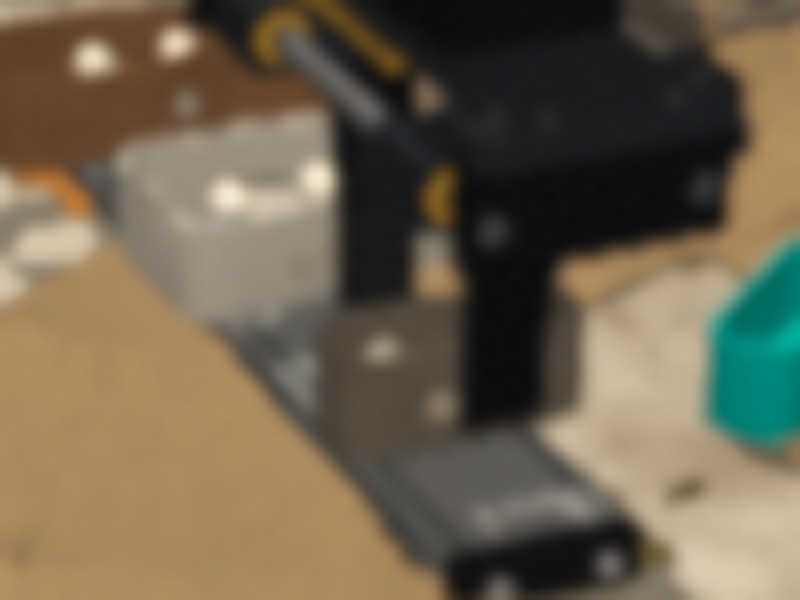

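View pics/wrist4.png

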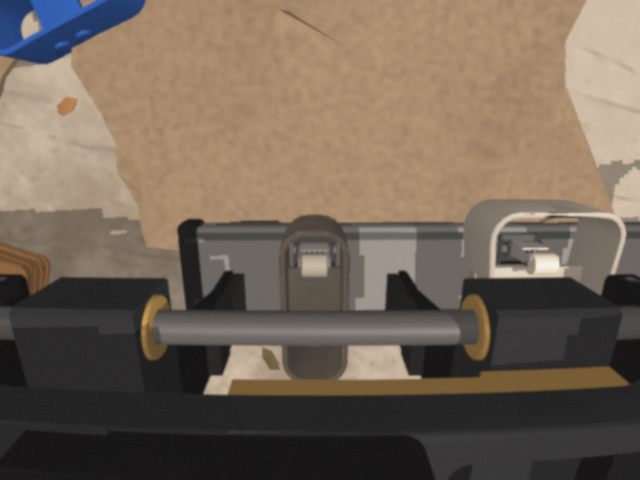

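```bash
python3 - <<'E'
from h import *
s=np.load('scene4.npy',allow_pickle=True).item()
for y in (-.058,-.066,-.072):
  for z in (.02,.03,.035,.04,.045,.05):
    print(y,z,proj(s,[[.4875,y,z],[.507,y,z]]).round(1).tolist())
E
```

```text
-0.058 0.02 [[357.0, 245.4], [365.0, 243.4]]
-0.058 0.03 [[357.1, 241.3], [365.2, 239.3]]
-0.058 0.035 [[357.2, 239.2], [365.3, 237.2]]
-0.058 0.04 [[357.3, 237.1], [365.4, 235.2]]
-0.058 0.045 [[357.3, 235.0], [365.5, 233.1]]
-0.058 0.05 [[357.4, 233.0], [365.5, 231.0]]
-0.066 0.02 [[358.8, 247.1], [366.9, 245.1]]
-0.066 0.03 [[358.9, 243.0], [367.1, 241.0]]
-0.066 0.035 [[359.0, 240.9], [367.1, 238.9]]
-0.066 0.04 [[359.1, 238.8], [367.2, 236.8]]
-0.066 0.045 [[359.2, 236.7], [367.3, 234.7]]
-0.066 0.05 [[359.2, 234.6], [367.4, 232.7]]
-0.072 0.02 [[360.2, 248.4], [368.3, 246.3]]
-0.072 0.03 [[360.3, 244.3], [368.5, 242.2]]
-0.072 0.035 [[360.4, 242.2], [368.6, 240.2]]
-0.072 0.04 [[360.5, 240.1], [368.6, 238.1]]
-0.072 0.045 [[360.5, 238.0], [368.7, 236.0]]
-0.072 0.05 [[360.6, 235.9], [368.8, 233.9]]
```

Emit:
{"method": "drive_tool", "body": {
  "increments": [
    [[0.1,0,0],[0,0,0]],
    [[0.1,0,0],[0,0,0]],
    [[0.1,0,0],[0,0,0]],
    [[0,0,0],[0,0,0]],
    [[0,0,0],[0,0,0]]
  ]
}}

```text
time_s: 7.9
tool_pos: [0.4973, -0.0253, 0.0025]
tool_rot: [101.3, 90.0, -171.0]
force: [0.6, 0.2, -0.2]
grip_width: 0.0654
```

Emit:
{"method": "drive_tool", "body": {
  "increments": [
    [[0,0,0],[0,0,0]],
    [[0,0,0],[0,0,0]],
    [[0,0,0],[0,0,0]],
    [[0,0,0],[0,0,0]],
    [[0,0,0],[0,0,0]],
    [[0,0,0],[0,0,0]],
    [[0,0,0],[0,0,0]]
  ],
  "hand": -1,
  "squeeze": 6
}}

```text
time_s: 8.6
tool_pos: [0.4974, -0.0254, 0.0027]
tool_rot: [-62.7, 90.0, 24.9]
force: [0.4, -0.6, 1.1]
grip_width: 0.0295
```

```bash
python3 - <<'E'
from h import *
c=cam('wrist');s=cam('scene')
save(c['frame'],'wrist5.png');save(cv2.resize(s['frame'][185:260,300:400],(800,600),interpolation=2),'s5c.png')
o=env.get_obs();print(o['tool_pos'],o['force'],o['grip_width'])
E
```

```text
[ 0.49743362 -0.02533137  0.0027093 ] [ 0.00110705 -0.37735273  0.48763295] 0.030187986920264424
```

View pics/s5c.png

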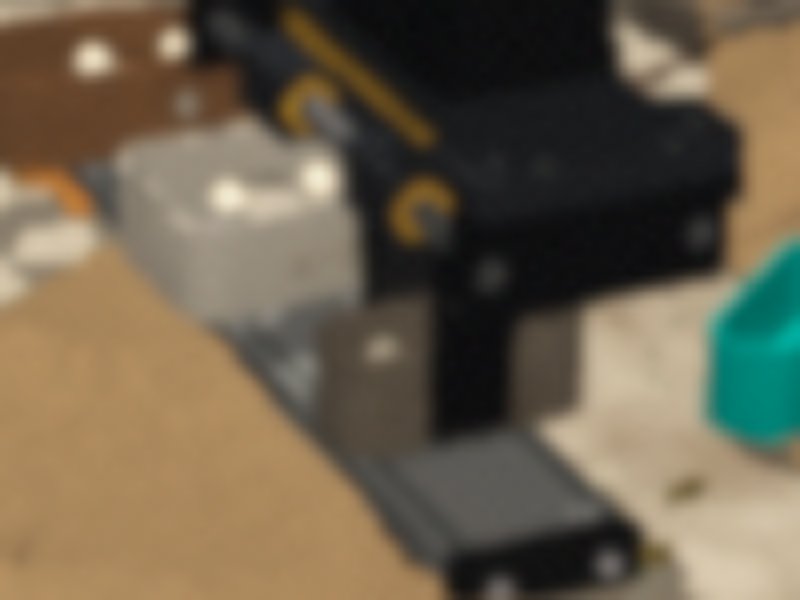

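View pics/wrist5.png

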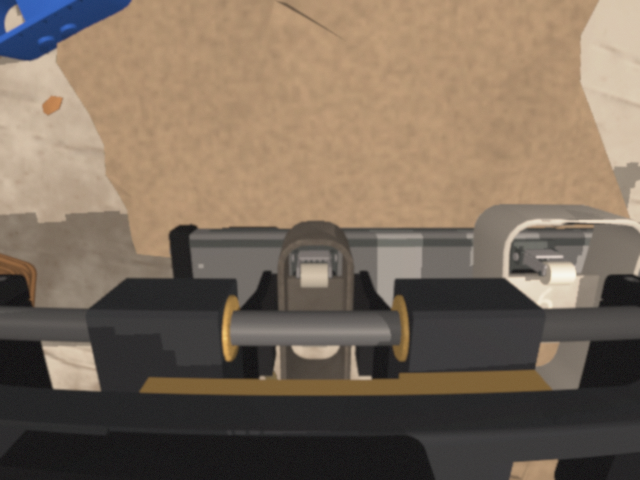

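Emit:
{"method": "drive_tool", "body": {
  "increments": [
    [[0,0,0],[0,0,0]],
    [[0,0,0],[0,0,0]],
    [[0,0,0],[0,0,0]],
    [[-0.02,0,0],[0,0,0]],
    [[-0.03,0,0],[0,0,0]]
  ],
  "squeeze": 45
}}

```text
time_s: 9.2
tool_pos: [0.4972, -0.0253, 0.0043]
tool_rot: [118.3, 90.0, -154.0]
force: [2.1, 0.0, -6.0]
grip_width: 0.0296
```

Emit:
{"method": "drive_tool", "body": {
  "increments": [
    [[-0.03,0,0],[0,0,0]],
    [[-0.03,0,0],[0,0,0]],
    [[-0.03,0,0],[0,0,0]],
    [[-0.05,0,0],[0,0,0]],
    [[-0.05,0,0],[0,0,0]],
    [[-0.1,0,0],[0,0,0]],
    [[-0.1,0,0],[0,0,0]],
    [[-0.1,0,0],[0,0,0]],
    [[-0.1,0,0],[0,0,0]],
    [[0,0,0],[0,0,0]]
  ]
}}

```text
time_s: 10.2
tool_pos: [0.498, -0.0253, 0.029]
tool_rot: [-74.1, 89.9, 13.5]
force: [0.1, 0.4, -2.1]
grip_width: 0.0296
```

```bash
python3 - <<'E'
from h import *
c=cam('wrist');s=cam('scene')
save(c['frame'],'wrist6.png');save(cv2.resize(s['frame'][175:265,290:410],(800,600),interpolation=2),'s6c.png')
o=env.get_obs();print(o['tool_pos'],o['force'],o['grip_width'])
E
```

```text
[ 0.49747615 -0.02527205  0.02835961] [ 0.50259803 -0.74441931 -1.26487384] 0.02954228475511823
```

View pics/s6c.png

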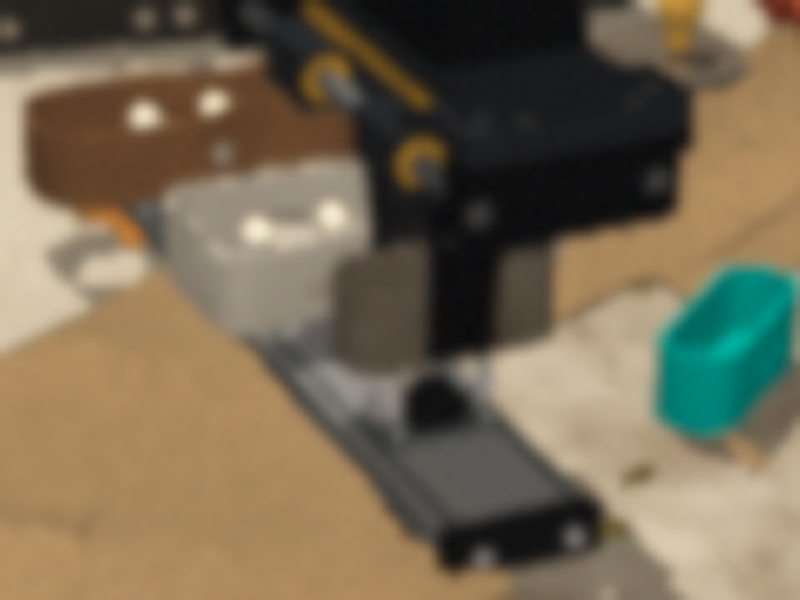

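View pics/wrist6.png

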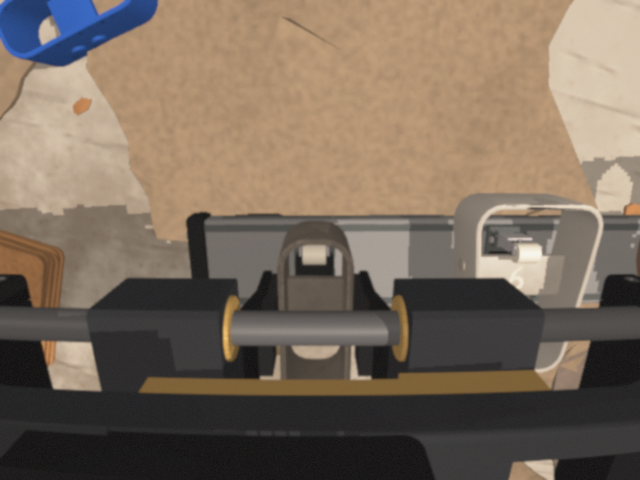

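Emit:
{"method": "drive_tool", "body": {
  "increments": [
    [[-0.3,0,0],[0,0,0]],
    [[-0.5,0,0],[0,0,0]],
    [[-0.6,0,0],[0,0,0]],
    [[-0.6,-0.1,-0.3],[0,0,0]],
    [[-0.6,-0.2,-0.6],[0,0,0]],
    [[-0.6,-0.25,-0.6],[0,0,0]],
    [[-0.5,-0.25,-0.6],[0,0,0]],
    [[-0.4,-0.15,-0.4],[0,0,0]],
    [[-0.1,0,-0.1],[0,0,0]],
    [[0,0,0],[0,0,0]]
  ]
}}

```text
time_s: 11.3
tool_pos: [0.5309, -0.1312, 0.1968]
tool_rot: [-66.9, 90.0, 20.7]
force: [-0.5, 0.9, -1.3]
grip_width: 0.0298
```

Emit:
{"method": "drive_tool", "body": {
  "increments": [
    [[0,0,0],[0.02,0,0]],
    [[0,0,0],[0.04,0,0]],
    [[0,0,0],[0.04,0,0]],
    [[0,0,0],[0.03,0,0]],
    [[0,0,0],[0,0,0]],
    [[0,0,0],[0,0,0]]
  ]
}}

```text
time_s: 11.9
tool_pos: [0.5304, -0.1295, 0.1954]
tool_rot: [82.3, 89.9, 154.5]
force: [-0.0, -0.3, -2.1]
grip_width: 0.0297
```

```bash
python3 - <<'E'
from h import *
c=cam('wrist');np.save('wrist7.npy',c,allow_pickle=True)
save(c['frame'],'wrist7.png')
o=env.get_obs();print(o['tool_pos'],o['force'],o['grip_width'],o['qpos']);plan([.52,-.223,.1],72)
E
```

```text
[ 0.53053832 -0.12976954  0.19563375] [-0.26999177  1.35442909 -1.86432223] 0.02991757199577171 [-20.55423654   5.93108844  34.02277158  99.08601351  -3.43399134
  76.08854987  86.308154  ]
p [ 0.5305 -0.1298  0.1956] R [[-0.001, -0.952, 0.307], [0.001, 0.307, 0.952], [-1.0, 0.001, 0.0]]
shift(tool now)/.04 [ 2.39  -0.467 -2.3  ] after-turn frame [ 2.391 -0.47  -2.298] turn/120 [ 0.0013  0.0001 -0.0006] deg 0.17
```

View pics/wrist7.png

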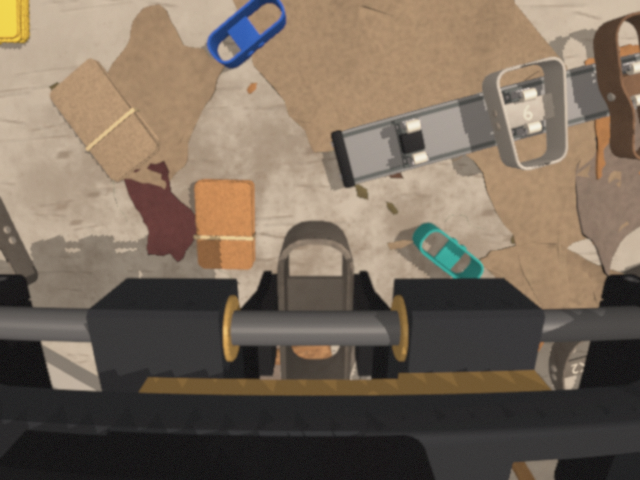

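```bash
python3 - <<'E'
from h import *
c=np.load('wrist7.npy',allow_pickle=True).item();f=c['frame']
save(cv2.resize(f[165:285,160:280],(720,720),interpolation=2)[:600+120][::1][:600],'w7c.png')
h=cv2.cvtColor(f,cv2.COLOR_RGB2HSV);m=cv2.inRange(h,(7,130,80),(18,255,255))
n,l,st,ce=cv2.connectedComponentsWithStats(cv2.morphologyEx(m,cv2.MORPH_CLOSE,np.ones((7,7))))
i=l[215,225];print(st[i],ce[i]);ct=cv2.findContours((l==i).astype(np.uint8),0,1)[0][0];
print(cv2.minAreaRect(ct))
P=ray(c,ct.reshape(-1,2),.021)[:,:2].astype(np.float32);r=cv2.minAreaRect(P*1000);print('z21',r);print('-R cam',-c['R'].T@c['t'])
E
```

```text
[ 195  180   59   89 4961] [224.7899617 223.1140899]
((224.0, 224.0), (88.0, 58.0), 90.0)
z21 ((520.300537109375, -220.2675323486328), (57.6845588684082, 90.08163452148438), 69.8097152709961)
-R cam [ 0.46055868 -0.10671731  0.38527852]
```

View pics/w7c.png

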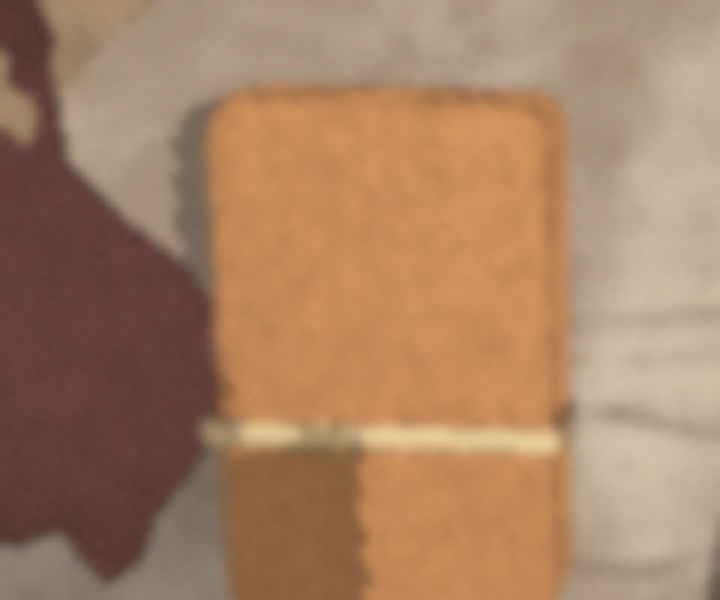

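```bash
python3 - <<'E'
from h import *
c=np.load('wrist7.npy',allow_pickle=True).item()
save(cv2.resize(c['frame'][215:280,180:270],(792,572),interpolation=2),'w7d.png')
g=lambda u,v:(160+u/6-.42,165+v/6-.42)
P=ray(c,[g(208,150),g(230,560),g(546,150),g(562,540),g(300,97),g(500,101)],.021)[:,:2]
an=lambda a,b:np.degrees(np.arctan2(*(b-a)[::-1]));print(P.round(4),an(P[0],P[1]),an(P[2],P[3]),an(P[4],P[5]))
E
```

```text
[[ 0.478  -0.2351]
 [ 0.5441 -0.2585]
 [ 0.4951 -0.1828]
 [ 0.558  -0.2032]
 [ 0.4747 -0.2176]
 [ 0.4854 -0.1871]] -19.51674060494407 -18.01111016211082 70.75367627797823
```

View pics/w7d.png

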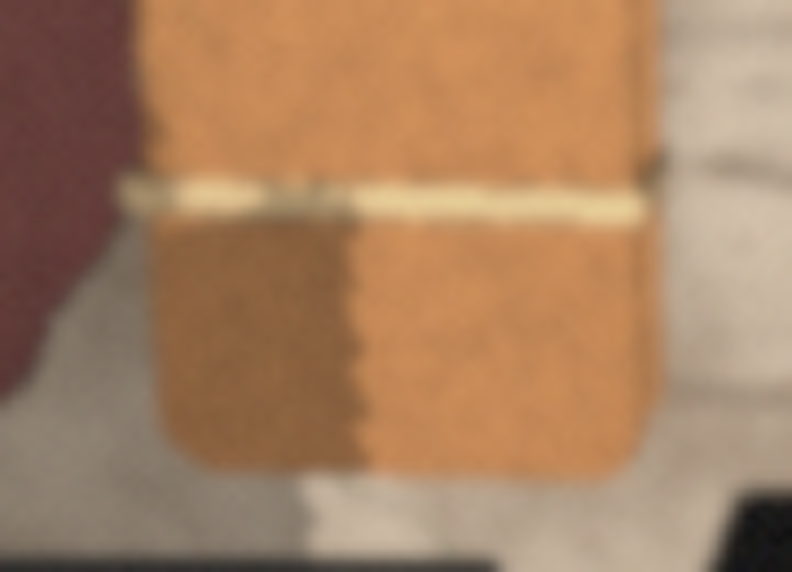

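```bash
python3 - <<'E'
from h import *
c=np.load('wrist7.npy',allow_pickle=True).item()
g=lambda u,v:(180+u/8.8-.44,215+v/8.8-.44)
u=np.array([.9455,-.3256]);n=np.array([.3256,.9455])
P=ray(c,[g(250,467),g(550,475),g(150,200),g(635,200)],.021)[:,:2];print(P.round(4),P@u,P@n)
C=u*(.5198+(P[:2]@u).mean())/2+n*-.039;print('centre',C)
for off in (.003,.0035): print('TCP target',C-u*off)
plan(np.r_[C-u*.0032,.1],71)
E
```

```text
[[ 0.557  -0.2526]
 [ 0.5686 -0.2194]
 [ 0.5234 -0.2513]
 [ 0.5405 -0.1984]] [0.60892206 0.60907558 0.57674295 0.57558503] [-0.05750315 -0.0223257  -0.06721922 -0.0115733 ]
centre [ 0.52094124 -0.22064295]
TCP target [ 0.51810474 -0.21966615]
TCP target [ 0.51763199 -0.21950335]
p [ 0.5305 -0.1298  0.1956] R [[-0.001, -0.952, 0.307], [0.001, 0.307, 0.952], [-1.0, 0.001, 0.0]]
shift(tool now)/.04 [ 2.39  -0.391 -2.235] after-turn frame [ 2.391 -0.433 -2.226] turn/120 [ 0.0096  0.0001 -0.0006] deg 1.15
```

Emit:
{"method": "drive_tool", "body": {
  "increments": [
    [[0.1,-0.03,-0.2],[0.011,0,0]],
    [[0.3,-0.1,-0.5],[0,0,0]],
    [[0.4,-0.1,-0.5],[0,0,0]],
    [[0.4,-0.1,-0.5],[0,0,0]],
    [[0.4,-0.1,-0.4],[0,0,0]],
    [[0.3,0,-0.13],[0,0,0]],
    [[0.2,0,0],[0,0,0]],
    [[0.1,0,0],[0,0,0]],
    [[0,0,0],[0,0,0]],
    [[0,0,0],[0,0,0]]
  ]
}}

```text
time_s: 12.95
tool_pos: [0.5187, -0.2199, 0.1088]
tool_rot: [-58.7, 89.9, 12.0]
force: [0.2, -0.3, -1.1]
grip_width: 0.0296
```

```bash
python3 - <<'E'
from h import *
o=env.get_obs();print(o['force'],o['grip_width']);plan([.518,-.220,.0397],70.8)
E
```

```text
[ 0.15617476 -0.28744168 -1.14296465] 0.02961999092075535
p [ 0.5187 -0.2199  0.1088] R [[0.001, -0.944, 0.329], [0.0, 0.329, 0.944], [-1.0, -0.001, 0.001]]
shift(tool now)/.04 [ 1.727  0.016 -0.009] after-turn frame [ 1.727  0.015 -0.008] turn/120 [-0.0002  0.0002  0.0004] deg 0.06
```

Emit:
{"method": "drive_tool", "body": {
  "increments": [
    [[0.2,0,0],[0,0,0]],
    [[0.4,0,0],[0,0,0]],
    [[0.4,0,0],[0,0,0]],
    [[0.3,0,0],[0,0,0]],
    [[0.2,0,0],[0,0,0]],
    [[0.1,0,0],[0,0,0]],
    [[0.05,0,0],[0,0,0]],
    [[0,0,0],[0,0,0]],
    [[0,0,0],[0,0,0]]
  ]
}}

```text
time_s: 13.85
tool_pos: [0.5184, -0.2209, 0.0428]
tool_rot: [-78.6, 89.9, -7.9]
force: [-0.3, -0.2, -2.0]
grip_width: 0.0299
```

```bash
python3 - <<'E'
from h import *
c=cam('wrist');s=cam('scene');t=cam('top')
for n,x in (('wrist8',c),('scene8',s),('top8',t)): np.save(n+'.npy',x,allow_pickle=True)
save(cv2.resize(c['frame'][150:400,180:460],(800,600*800//800),interpolation=2) if 0 else cv2.resize(c['frame'],(800,600)),'w8.png')
save(cv2.resize(s['frame'][220:340,350:510],(800,600),interpolation=2),'s8.png')
save(cv2.resize(t['frame'][150:270,310:470],(800,600),interpolation=2),'t8.png')
o=env.get_obs();print(o['force'],o['grip_width']);plan([.518,-.220,.0397],70.8)
E
```

```text
[-0.74325761  0.17351643 -1.37584759] 0.02953891655272697
p [ 0.5183 -0.2208  0.0427] R [[0.001, -0.944, 0.331], [-0.0, 0.331, 0.944], [-1.0, -0.001, 0.0]]
shift(tool now)/.04 [0.075 0.014 0.017] after-turn frame [0.075 0.014 0.017] turn/120 [-0.001   0.0001  0.0004] deg 0.13
```

View pics/w8.png

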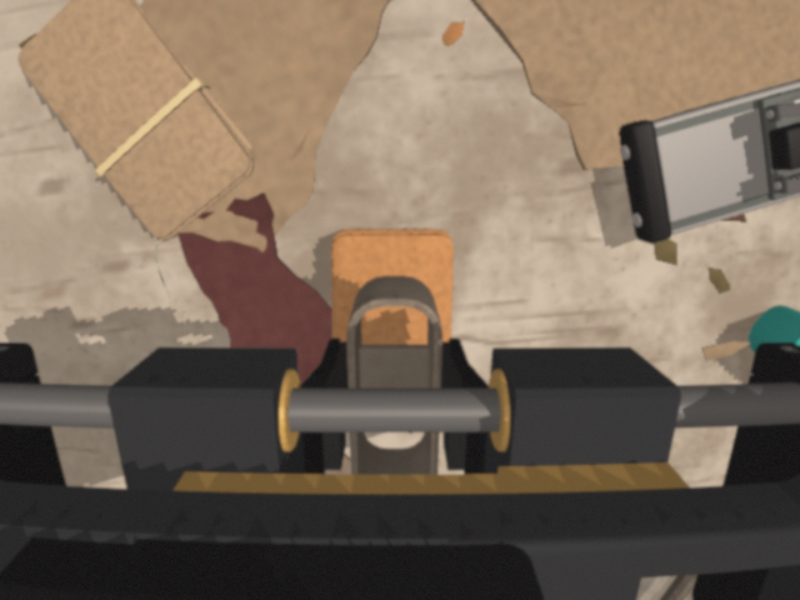

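View pics/s8.png

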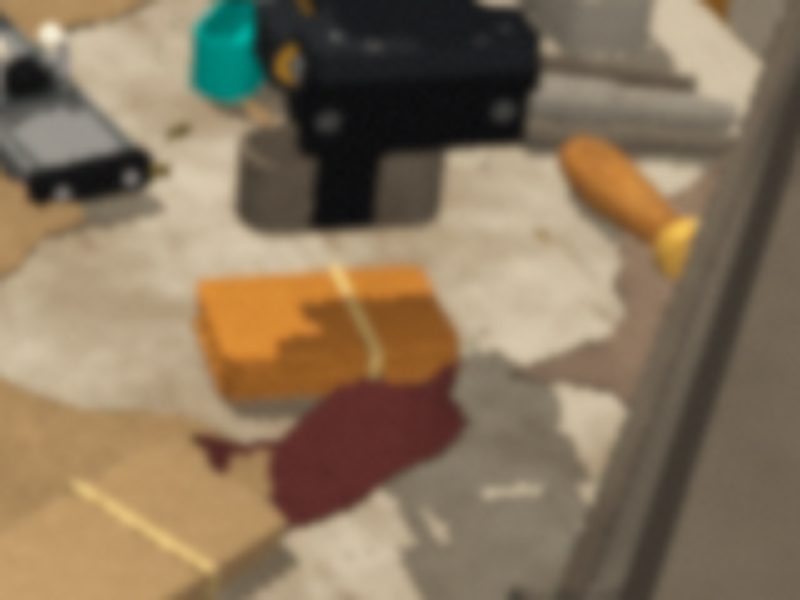

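View pics/t8.png

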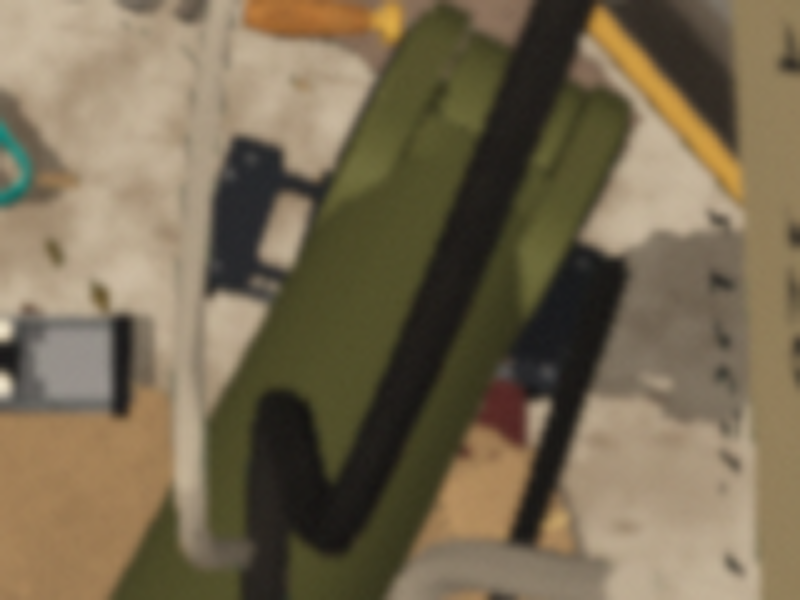

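```bash
python3 - <<'E'
from h import *
c=np.load('wrist8.npy',allow_pickle=True).item();s=np.load('scene8.npy',allow_pickle=True).item()
save(cv2.resize(c['frame'][170:290,250:380],(780,720),interpolation=2)[:600],'w8c.png')
uz=.0427+.0213
u=np.array([.9455,-.3256,0]);n=np.array([.3256,.9455,0]);O=np.array([.5183,-.2208,uz])+u*.0032
Z=np.array([0,0,1])
q=lambda P:((proj(s,P)-[350,220])*5).round()
print('scene pred die near bottom/top at -x,+x ext',q([O-u*.0375,O+u*.0375,O-u*.0225-n*.015,O+u*.0225-n*.015,O-u*.0225-n*.015+Z*.03]).tolist())
w=lambda P:((proj(c,P)-[250,170])*6).round()
print('wrist rim -x end, sides',w([O-u*.0375+.03*Z,O-u*.02-n*.015+.03*Z,O-u*.02+n*.015+.03*Z]).tolist())
C=np.array([.521,-.221,.021])
print('stack top corners',w([C-u*.0465-n*.03,C-u*.0465+n*.03]).tolist(),'scene',q([C+a*u*.0465+b*n*.03 for a in(-1,1) for b in(-1,1)]).tolist())
E
```

```text
scene pred die near bottom/top at -x,+x ext [[231.0, 211.0], [429.0, 198.0], [281.0, 230.0], [402.0, 222.0], [287.0, 159.0]]
wrist rim -x end, sides [[381.0, 397.0], [153.0, 656.0], [613.0, 654.0]]
stack top corners [[68.0, 85.0], [712.0, 81.0]] scene [[216.0, 354.0], [181.0, 265.0], [463.0, 337.0], [415.0, 249.0]]
```

View pics/w8c.png

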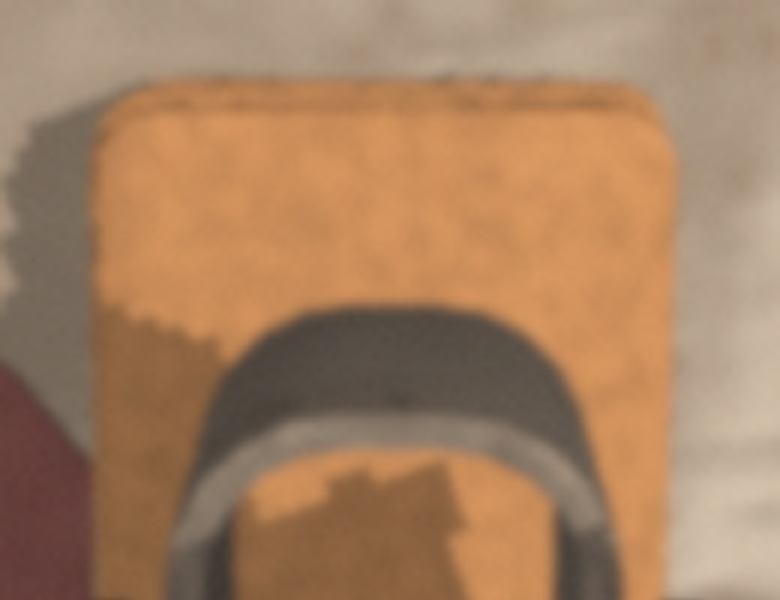

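```bash
python3 - <<'E'
from h import *
s=np.load('scene8.npy',allow_pickle=True).item();c=np.load('wrist8.npy',allow_pickle=True).item()
save(cv2.resize(s['frame'][265:310,380:450],(798,513),interpolation=2),'s8c.png')
print('rail in w8 (800 scale)',(proj(c,[[.4665,-.093,.02],[.5186,-.0945,.02],[.4665,-.093,.0],[.5186,-.0945,.0]])*1.25).round(1).tolist())
E
```

```text
rail in w8 (800 scale) [[630.9, 122.5], [651.7, 236.0], [610.9, 125.5], [631.2, 229.7]]
```

View pics/s8c.png

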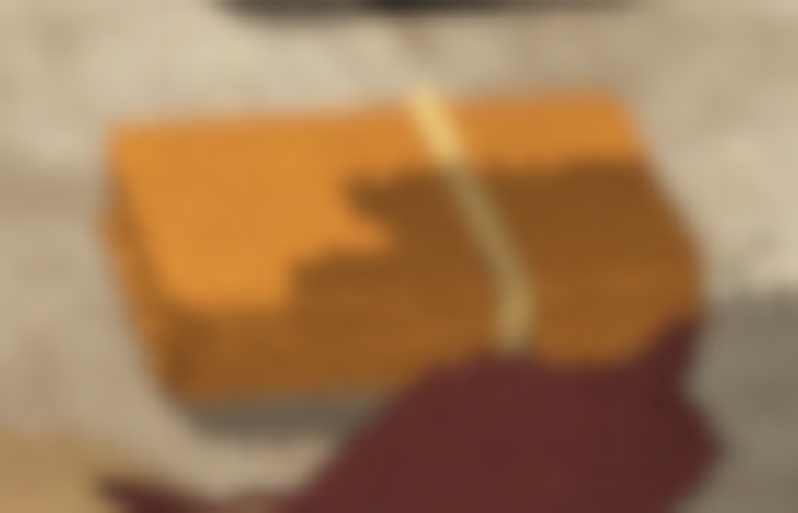

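```bash
python3 - <<'E'
from h import *
s=np.load('scene8.npy',allow_pickle=True).item();c=np.load('wrist8.npy',allow_pickle=True).item()
u=np.array([.9455,-.3256,0]);n=np.array([.3256,.9455,0])
g=lambda a,b:(250+a/6-.42,170+b/6-.42)
for z in (.021,.0):
    P=ray(c,[g(95,250),g(674,250),g(95,550),g(668,550),g(390,108),g(390,80)],z);print('w8',z,P.round(4).tolist(),(P@n).round(4),(P@u).round(4))
k=lambda a,b:(380+a/11.4-.46,265+b/11.4-.46)
P=ray(s,[k(110,130),k(625,95),k(175,305),k(520,285),k(690,262)],.021);print('scene',P.round(4),(P@n).round(4),(P@u).round(4))
P=ray(s,[k(175,400)],0);print(P,P@n,P@u)
E
```

```text
w8 0.021 [[0.4825, -0.2377, 0.021], [0.5007, -0.1859, 0.021], [0.5106, -0.2487, 0.021], [0.5292, -0.1954, 0.021], [0.479, -0.2068, 0.021], [0.4765, -0.2059, 0.021]] [-0.0676 -0.0127 -0.0689 -0.0125 -0.0396 -0.0396] [0.5336 0.5339 0.5637 0.564  0.5202 0.5176]
w8 0.0 [[0.4858, -0.2418, 0.0], [0.5058, -0.1848, 0.0], [0.5167, -0.2539, 0.0], [0.5372, -0.1954, 0.0], [0.482, -0.2079, 0.0], [0.4793, -0.2069, 0.0]] [-0.0704 -0.0101 -0.0718 -0.0098 -0.0396 -0.0396] [0.5381 0.5384 0.5712 0.5716 0.5234 0.5205]
scene [[ 0.4865 -0.1888  0.021 ]
 [ 0.5707 -0.2176  0.021 ]
 [ 0.4692 -0.2366  0.021 ]
 [ 0.5223 -0.256   0.021 ]
 [ 0.5508 -0.2626  0.021 ]] [-0.0201 -0.0199 -0.0709 -0.072  -0.0689] [0.5215 0.6104 0.5207 0.5771 0.6063]
[[ 0.47206539 -0.23459502  0.        ]] [-0.0681051] [0.52272197]
```

```bash
python3 - <<'E'
from h import *
s=np.load('scene8.npy',allow_pickle=True).item();c=np.load('wrist8.npy',allow_pickle=True).item()
u=np.array([.9455,-.3256,0]);n=np.array([.3256,.9455,0])
g=lambda a,b:(250+a/6-.42,170+b/6-.42)
P=ray(c,[g(166,600),g(620,600),g(390,412)],.094);print((P@n).round(4),(P@u).round(4),(P[:2]@n).mean(),P[2]@u+.0375)
P=ray(c,[g(215,400),g(580,400),g(390,305)],.064);print('bottom -x end',(P@n).round(4),(P@u).round(4))
save(cv2.resize(s['frame'][235:275,390:450],(798,532),interpolation=2),'s8d.png')
O=np.array([.5183,-.2208,0]);print('TCP',O@n,O@u)
for z in (.058,.061,.064,.067): print(z,((proj(s,[[.4859,-.2065,z],[.554,-.236,z]])-[390,235])*13.3).round(0).tolist(), ((proj(s,[O+u*.0032-n*.015+a*u+[0,0,z] for a in(-.02,.02)])-[390,235])*13.3).round().tolist())
E
```

```text
[-0.0542 -0.0248 -0.0396] [0.5411 0.5412 0.5285] -0.039497072356383355 0.5659546013148326
bottom -x end [-0.0531 -0.0251 -0.0396] [0.5362 0.5363 0.5287]
TCP -0.04000792000000001 0.56194513
0.058 [[68.0, 387.0], [598.0, 376.0]] [[230.0, 448.0], [514.0, 430.0]]
0.061 [[69.0, 369.0], [600.0, 357.0]] [[232.0, 430.0], [517.0, 411.0]]
0.064 [[71.0, 351.0], [602.0, 339.0]] [[234.0, 411.0], [519.0, 393.0]]
0.067 [[72.0, 332.0], [604.0, 321.0]] [[235.0, 393.0], [521.0, 375.0]]
```

View pics/s8d.png

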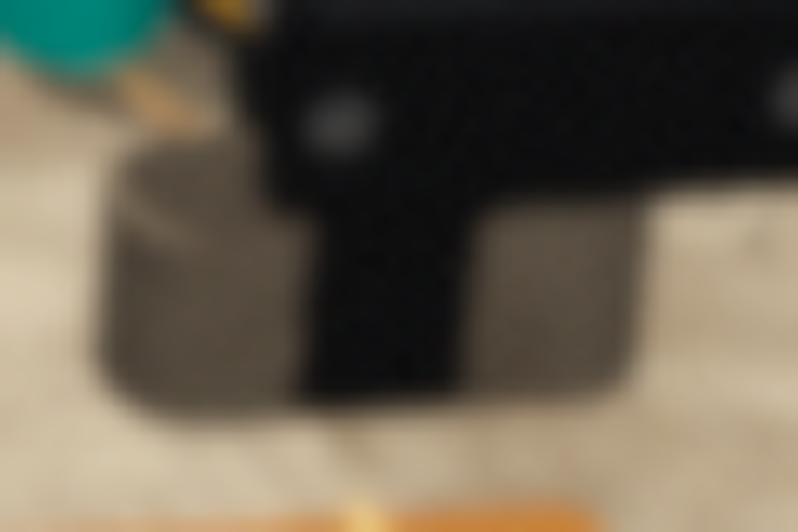

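Emit:
{"method": "drive_tool", "body": {
  "increments": [
    [[0.04,0.02,0],[0,0,0]],
    [[0.03,0.01,0],[0,0,0]],
    [[0,0,0],[0,0,0]],
    [[0,0,0],[0,0,0]],
    [[0,0,0],[0,0,0]],
    [[0,0,0],[0,0,0]]
  ]
}}

```text
time_s: 14.6
tool_pos: [0.5168, -0.2204, 0.0395]
tool_rot: [-61.4, 90.0, 9.2]
force: [-0.5, 1.0, -1.6]
grip_width: 0.0297
```

```bash
python3 - <<'E'
from h import *
s=cam('scene');save(s['frame'],'s9.png');c=cam('wrist');save(c['frame'],'w9.png')
o=env.get_obs();print(o['time_s'],o['tool_pos'],o['force'],o['grip_width'],abs(o['joint_velocities']).max())
E
```

```text
14.7 [ 0.51686269 -0.22031169  0.03949525] [ 1.58698136 -0.56733767 -1.76999217] 0.029549795136126343 0.09779462351847329
```

View pics/s9.png

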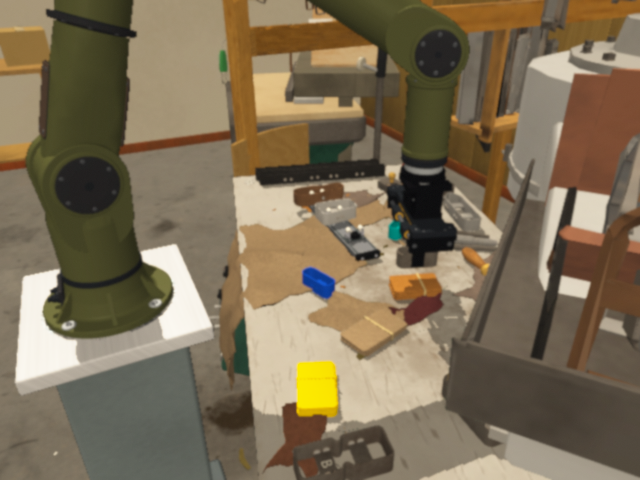

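View pics/w9.png

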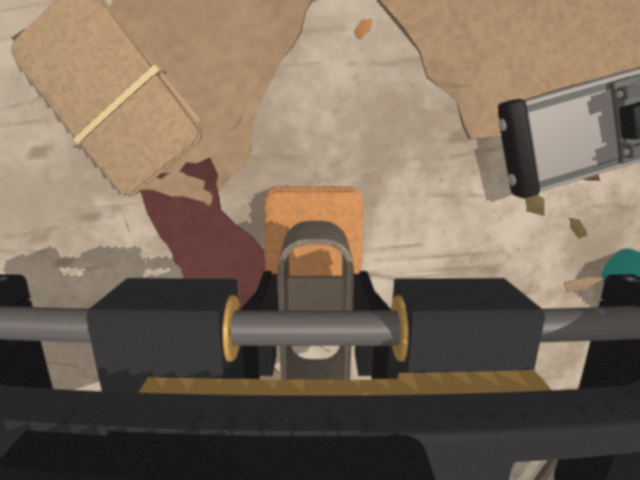

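The scene view shows the die held clear above the tan stack near (415,255), with both other dies still on the rail at (318,195) and (335,210). The wrist view shows it centred over the stack and parallel to it: stack edges at columns 266 and 362, die edges at 279 and 354.

```bash
python3 -c "
from cell import env
print(env.sign_off())"
```

```text
the job is handed in; nothing more can be done
None
```

The link die came straight up off its catch and is now held still and level over the orange-tan stack. I handed the job in at 14.7 s.

**Last checks**
- **Height:** the underside is about 0.060 m up, roughly 4 cm above the leather. The die did not touch the leather.
- **Position:** it is centred to about 1–2 mm, with its length along the stack's to within about 1°. In the wrist view leather shows along the part of both long sides that can be seen and at the end nearest the robot; the gripper hides the far end.
- **Grip:** the opening is steady at 29.5 mm and the force reading is about the die's own weight.
- **Other things:** in the last pictures the other two dies and both stacks look where they were.

**What failed or disagreed**
- **First grasp missed:** the fingertips are about 25 mm higher than the reported tool position suggests, so the fingers shut above the die without moving it. I corrected this from the scene and wrist pictures, and the second grasp held.
- **Stack size:** it measured about 56 x 89 mm against the stated 60 x 93. The two cameras put its top at 17 to 21 mm, so the true gap could be up to about 43 mm.

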